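Spot-cure the frosted glass on a kaleidoscope tube

TASK

Take the hand-held UV lamp off its charging dock (it lights by itself when lifted) with a light grip, and cure the frosted glass glued on the raised end of the copper tube in the vise: point the lamp straight at the middle of the glass, in line with the tube, with its lens about 35 mm from the glass, and hold it still for three full seconds. The glue is wet, so nothing may touch the tube or its glass, and the other things on the bench stay where they lie. Then lay the lamp back on its dock the way it lay, set down softly and not dropped.

Things in the scene. Friction and masses are not known exactly. Their poses are not given: they have to be found in the camera images.
- lamp: UV hand lamp, 0.14 kg: square-sided grey plastic barrel 24 x 24 mm from x = -65 to 60 mm, black ribs on its sides at the middle, round nose to 80 mm. Origin: barrel's underside at the ribs (also the centre of mass lengthwise); x out of the nose, z up; axis 12 mm above the underside. Starts level in its dock. Thin shell: keep the grip under 25 N (10 to 15 N carries it well).
- lens (a point): Centre of the lamp's front lens face, on the beam axis, at (80, 0, 12) mm in the lamp's frame; same axes as the lamp: the beam leaves along +x.
- dock: Black charging dock fixed to the bench: base 130 x 70 x 12 mm, two saddles 12 mm thick at x = -45 and 45 mm. They carry the lamp's underside 40 mm above the bench, between flared cheeks 32 mm apart at the seat and up to 57 mm high. Origin: centre of the underside; x the way the docked lamp's nose points (it overhangs), z up. The docked lamp's origin is at (0, 0, 40) mm.
- tube: Copper tube, 32 mm across, held in the vise, its glass end slanting up 8 to 35 degrees. Origin: on its axis between the jaws, 104 mm above the bench; x along the axis out of the glass end, y level. Copper from x = -100 mm (open lower end) to 85 mm, a knurled brass ring 40 mm across from 76 to 103.5 mm, then the frosted glass dome. Fixed; wet glue: do not touch.
- glass (a point): Middle (apex) of the frosted glass cabochon, a dome 31 mm across and 8 mm high glued in the brass ring on the raised end of the tube; at (111, 0, 0) mm in the tube's frame, with the tube's axes: x points straight out of the glass, in line with the tube.
- vise: Small green bench vise bolted to the bench: round foot with bolt lugs to 75 mm from the centre, jaws 72 mm wide, 118 mm high. Origin: centre of the foot's underside; screw along x with its T-handle at +x (to 80 mm), small anvil at -x (to -92 mm); the tube's glass end leaves the jaws along -y. Fixed.
- plug: Mahogany end plug, a stepped round piece 40 mm across and 26 mm high, standing on the bench; bystander. Origin: centre of its underside.
- spare_ring: Loose brass focusing ring, 40 mm across, 22 mm high, on the bench; bystander. Origin: centre of its underside.
- cabochon: Loose spare frosted glass cabochon, 31 mm across, 9 mm high, flat side down on the bench (not the one to cure); bystander. Origin: centre of its underside.
- mirror_strip: Smoky mirror strip 150 x 26 x 4 mm lying flat on the bench, long side along its x; bystander. Origin: centre of its underside.
- offcut: Short copper tube offcut, 32 mm across and 55 mm high, standing on the bench; bystander. Origin: centre of its underside.
- bead_jar: Small glass jar of beads with a steel cap, 52 mm across and 62 mm high; bystander. Origin: centre of its underside.
- brush: Flat brush lying on the bench along its x, about 200 mm long; bystander. Origin: under its middle.
Mind the look-alikes: they are no part of the job. What is meant by the lamp is not green, and is the larger of those in its own colour. What is shaped like the dock but red is not meant.

How it is judged:
By the outcome, as a careful person would: the job done as asked, in the order asked, and still so for the second after the job is handed in, with the robot touching nothing.
It also fails if it takes over 56 s, if anything falls off the work surface, if the arm or the gripper's body presses on something with over 40 N, if the wrist force passes 120 N, or if a joint passes its speed limit or range.

ROBOT

A 7-joint arm with a two-finger parallel gripper is mounted at the origin on the work surface. World frame = base frame: x ahead of the robot, y to its left, z up, the work surface at z = 0. Lengths are in m, angles in rad, forces in N, time in s.
With the tool pointing down it reaches from about 0.35 to 0.775 m from the base axis. Payload 3.1 kg.
Tool frame: the origin (TCP) lies at the very end of the fingers, on their centre line; the grasp point (between the pads) lies 19 mm behind it (pinch_z is the z of the grasp point in the tool frame, in m); z points along the fingers, y is the line along which they close (so a half turn about z gives the same grasp; the last joint's range is limited). The gripper opens to 85 mm and grips with 20 to 120 N. Pads are 22 mm wide; open, the fingers measure 114 mm over their backs; the gripper's body (76 mm by 85 mm) begins 54 mm behind the grasp point. The pads swing forward as they close: fully open they stand 13 mm farther back than shut.
Start: joints at [1.261, 0.311, 0.014, 1.512, -0.004, 1.319, -0.027], TCP at [0.146, -0.53, 0.231] pointing down, gripper open.
Joint ranges: [-2.7, 2.7], [-0.3, 1.91], [-1.27, 1.3], [0.12, 2.57], [-1.44, 4.58], [0.2, 2.03], [-3.05, 3.05]. Speed limits (rad/s): [2.79, 2.79, 3.14, 3.14, 3.14, 3.14, 3.14].

INTERFACE

Orientations are given as [roll, pitch, yaw] about the fixed x, y, z axes, in that order (R = Rz(yaw) Ry(pitch) Rx(roll)).
In Python, from rig import * gives the robot as it stands. The module is installed in compiled form; this text tells all that it offers.
- The arm moves only by the tool jog_arm, never from a script. Its argument "increments" is one flat list of numbers, 4 for each row, row after row: the shift along the world's x, y, z in mm, then the turn about the world's z in rad. In form: [dx, dy, dz, roll, dx, dy, dz, roll, ...]. A call has 1 to 5 rows; each row is the pose to reach, as a shift and turn from the pose commanded when the call began; what a row does not reach only later rows make up. A row lasts 1/8 s, in which the tool goes at most 62.5 mm and 10.7 degrees, less where a joint would pass 70% of its speed; a pose out of reach is approached as far as the arm can. A call with a gripper value outside its range is refused whole. "claw" is the finger opening in mm, from 0 to 85.4, set as the call begins (left out, the last holds). The fingers move at their own pace and stop on an object; "newtons" is the grip in N (left out, the last holds). Time passes only in rows, so rows that repeat a pose let the fingers close. It gives the time, the measured TCP pose, the force, the opening and the grip force at its end, in the units of the state.
- get_state(): the state, without advancing time (a new reading comes with each control period).
- snapshot(name): name is "side" or "top"; returns (picture, depth): 420x560x3 uint8, blue, green, red; 420x560 float32, m along the optical axis (not along the pixel's ray), 0 where there is no reading.
- camera_info(name): a dict with "fx", "fy", "cx", "cy" (pixels), "world_from_camera" (4x4, takes a point from camera to world coordinates). Camera axes: x right, y down, z forward; pixel columns grow to the right and rows downward; lengths in m; the calibration is good to about 2 mm. A picture is of the moment at which its call begins. camera_info takes no time and is no camera call.
- job_done(): hands the job in; it is judged then, once.
The state is a dict: "t": time; "joints": joint angles; "qd": joint speeds; "joint_torque": joint torques, N m; "tcp_pos": TCP position; "eef_rot": TCP orientation; "ft_force": force on the tool from outside, world axes, zero at the start; "torque": the same for the moment, N m; "finger_gap": opening from 0.0 (shut) to 1.0 (fully open); "finger_force": force on a finger pad.
Only numpy, scipy, OpenCV 4.12 (cv2) and the standard library are available. Lean on these libraries where they do the work, as an engineer would, in place of code of your own. Each camera call takes 0.05 s, during which the arm holds its last target. There are 200 camera calls.

## Working session

There is one attempt and no reset: what is moved stays moved. The work goes in short steps, Python scripts to look and compute and a tool call to move; the robot and the scene stay as the last step left them, time stands still between calls to the robot, and variables do not carry over. Pictures are saved under pics/ and viewed, at most 10 in all, crops included, and the job is handed in when it is done.

Besides the shell and the picture viewer there is one more tool, called after ">>>" as a command line: name --argument value ..., lists and objects as JSON in quotes. jog_arm: Moves the arm, as the interface text tells. Its arguments: {"type":"object","properties":{"increments":{"type":"array","items":{"type":"number"}},"claw":{"type":"number"},"newtons":{"type":"number"}},"required":["increments"]}

```bash
mkdir -p pics
cat > h.py <<'E'
from rig import *
import numpy as np, cv2
def grab(n):
    im,d=snapshot(n); np.savez(f'{n}.npz',im=im,d=d); return im,d
def load(n):
    z=np.load(f'{n}.npz'); return z['im'],z['d']
def pts(n,d,u,v):
    c=camera_info(n);T=np.array(c['world_from_camera'])
    z=d[v,u]; p=np.stack([(u-c['cx'])/c['fx']*z,(v-c['cy'])/c['fy']*z,z],-1)
    return p@T[:3,:3].T+T[:3,3]
def cloud(n,d):
    v,u=np.mgrid[0:420,0:560]; return pts(n,d,u,v)
E
python3 - <<'E'
from h import *
for n in('top','side'):
    im,d=grab(n); cv2.imwrite(f'pics/{n}0.png',im)
    print(n,np.round(camera_info(n)['world_from_camera'],3).tolist(),camera_info(n)['fx'])
s=get_state();print(s['tcp_pos'],s['eef_rot'],s['finger_gap'],s['t'])
E
```

```text
top [[0.01, -0.984, 0.177, 0.312], [-1.0, -0.01, -0.002, -0.01], [0.004, -0.177, -0.984, 1.309], [0.0, 0.0, 0.0, 1.0]] 423.7782919564679
side [[-0.969, -0.119, 0.217, 0.29], [-0.247, 0.532, -0.81, 0.859], [-0.019, -0.838, -0.545, 0.69], [0.0, 0.0, 0.0, 1.0]] 455.875138578617
[ 0.14538821 -0.52974487  0.23031169] [-3.13940752e+00  9.46569511e-05  2.67921996e-01] 0.9977483518835683 0.1
```

View pics/top0.png

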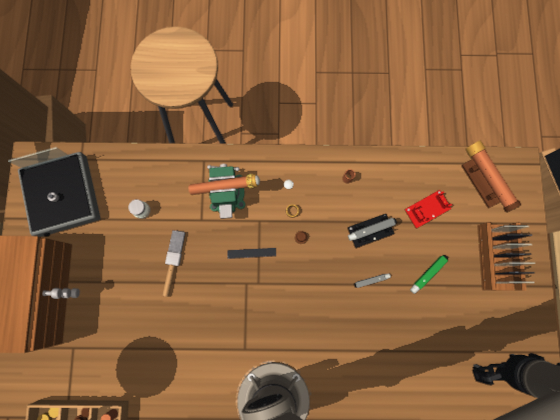

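View pics/side0.png

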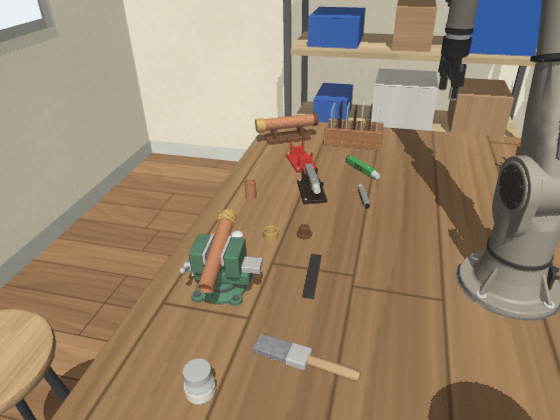

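Top view: the grey lamp lies in the black dock at about (374,230), with the nose at right (398,220). The look-alikes are a small grey lamp (373,281), a green lamp (430,274), a red dock (429,209) and a copper tube in a wooden stand (492,178). The lamp meant is the larger grey one in the black dock. The tube meant is the one in the green vise (222,186), with its glass end at (255,182). Next I measure and confirm with a crop.

```bash
cat > meas.py <<'E'
from h import *
from scipy.optimize import least_squares
P=[];G=[]
for n in('top','side'):
    im,d=load(n);X=cloud(n,d);h=cv2.cvtColor(im,cv2.COLOR_BGR2HSV)
    box=(d>0)&(abs(X[...,0]-.62)<.15)&(abs(X[...,1]-.25)<.22)&(X[...,2]>.085)
    m=box&(h[...,0]<14)&(h[...,1]>120)
    m=cv2.erode(m.astype(np.uint8),np.ones((3,3)))>0
    print(n,m.sum(),np.round(X[m].mean(0),4),np.round(X[m].min(0),3),np.round(X[m].max(0),3));P.append(X[m])
A=np.vstack(P)
def dirs(p): a,e=p[2],p[3];return np.array([np.cos(e)*np.cos(a),np.cos(e)*np.sin(a),np.sin(e)])
def fit(A,off=(0,0)):
    def res(p):
        o=np.array([p[0],p[1],.104]);u=dirs(p);w=A-o;w=w-np.outer(w@u,u);return np.linalg.norm(w,axis=1)-.016
    c=A.mean(0);return least_squares(res,[c[0]-.016*0,c[1],-1.5,.3],loss='soft_l1',f_scale=.002)
for B in(A,P[0],P[1]):
    r=fit(B);u=dirs(r.x);o=np.array([r.x[0],r.x[1],.104]);print('tube',np.round(r.x,4),'rms',np.sqrt(np.mean(r.fun**2)),'slant',np.degrees(r.x[3]))
    t=(B-o)@u;print(' t range',np.percentile(t,[0.5,99.5]),' u',u)
# lamp
for n in('top','side'):
    im,d=load(n);X=cloud(n,d);h=cv2.cvtColor(im,cv2.COLOR_BGR2HSV)
    box=(d>0)&(abs(X[...,0]-.47)<.12)&(abs(X[...,1]+.33)<.1)
    m=box&(X[...,2]>.0585)&(X[...,2]<.08)
    k,l,s,c=cv2.connectedComponentsWithStats(m.astype(np.uint8));i=1+s[1:,4].argmax();L=X[l==i]
    (cx,cy),(w,hh),a=cv2.minAreaRect((L[:,:2]*1000).astype(np.float32))
    print(n,'lamp',len(L),(cx,cy),(w,hh),a,np.percentile(L[:,2],[5,50,95]))
    q=L[L[:,2]>.061];v=np.linalg.svd((q-q.mean(0)),full_matrices=False)[2];print(' dir',v[0],q.mean(0))
    t=(q-q.mean(0))@v[0];print(' ends',q.mean(0)+v[0]*t.min(),q.mean(0)+v[0]*t.max())
    m2=box&(h[...,2]<60)&(X[...,2]>.008)&(X[...,2]<.016);Q=X[m2];r=cv2.minAreaRect((Q[:,:2]*1000).astype(np.float32));print(' dock base',len(Q),r)
im,_=load('top');a=cv2.resize(im[190:300,335:465],None,fx=4,fy=4,interpolation=2);im,_=load('side');b=cv2.resize(im[160:310,170:340][:,:],(499,440))
cv2.imwrite('pics/crop.png',cv2.resize(np.hstack([a[:440],b]),None,fx=.78,fy=.78))
E
python3 meas.py
```

```text
top 421 [0.6095 0.1694 0.1162] [0.59  0.088 0.09 ] [0.628 0.254 0.138]
side 337 [0.6064 0.1963 0.1087] [0.592 0.087 0.091] [0.63  0.256 0.134]
tube [ 0.6143  0.1585 -1.4726  0.2146] rms 0.0018693901463751957 slant 12.298512938440595
 t range [-0.09444571  0.07350805]  u [ 0.09580488 -0.97234268  0.21300503]
tube [ 0.6126  0.1592 -1.4612  0.2133] rms 0.002048630965635726 slant 12.223629696944261
 t range [-0.09308862  0.0744563 ]  u [ 0.10689146 -0.97146566  0.21172788]
tube [ 0.6155  0.1574 -1.4721  0.2114] rms 0.001095337237007942 slant 12.110962862895002
 t range [-0.09702797  0.07150042]  u [ 0.09631748 -0.97298743  0.20980565]
top lamp 353 (496.59368896484375, -293.8927307128906) (24.133445739746094, 139.35667419433594) 21.020484924316406 [0.05980351 0.06428254 0.06828893]
 dir [-3.51695926e-01  9.36114288e-01 -1.25881816e-04] [ 0.49665865 -0.29462103  0.06484523]
 ends [ 0.52036776 -0.35772792  0.06485372] [ 0.47207432 -0.22918455  0.06483643]
 dock base 344 ((498.173828125, -294.4283142089844), (67.6921157836914, 127.50477600097656), 20.410999298095703)
side lamp 194 (497.7086181640625, -290.68890380859375) (24.540096282958984, 131.0869598388672) 20.347078323364258 [0.06024628 0.0638246  0.0661518 ]
 dir [-0.35099044  0.9363737  -0.00316427] [ 0.49780332 -0.28841655  0.06398544]
 ends [ 0.52155228 -0.35177412  0.06419954] [ 0.47608723 -0.23048227  0.06378966]
 dock base 195 ((451.006103515625, -307.340576171875), (170.04542541503906, 125.33982849121094), 19.9354248046875)
```

View pics/crop.png

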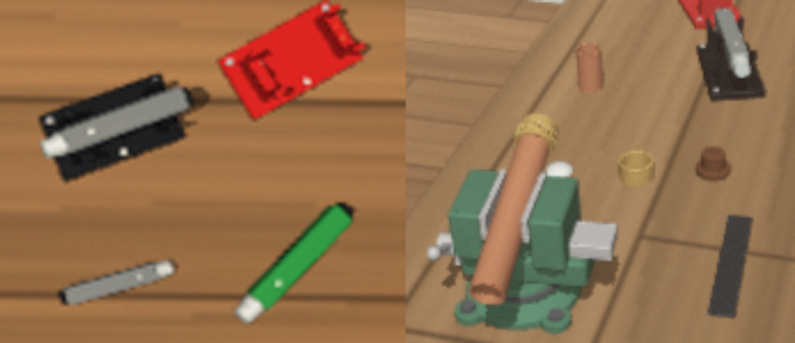

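The crop confirms the target: the larger grey lamp in the black dock has its white nose to the left (+y), while the small grey and green ones lie loose on the bench. Tube measurements: slant about 12.2°, axis near (0.614, 0.158). The tool only turns about vertical, so I will pivot the lamp nose-down in the grip by pressing its tail on the fixed dock saddle.

>>> jog_arm --increments '[50, 33, 0, 0.17, 100, 66, 0, 0.34, 150, 99, 0, 0.51, 200, 132, 0, 0.68, 250, 165, 0, 0.85]' --claw 60 --newtons 20

```text
t: 0.72
tcp_pos: [0.3966, -0.3641, 0.2309]
eef_rot: [-3.141, 0.0, 1.123]
ft_force: [-0.7, -0.5, 0.2]
finger_gap: 0.703
finger_force: 0.0
```

>>> jog_arm --increments '[26, 17, -20, 0.165, 52, 34, -40, 0.33, 78, 51, -60, 0.49, 103, 69, -80, 0.65, 103, 69, -90, 0.812]'

```text
t: 1.35
tcp_pos: [0.5002, -0.2924, 0.1395]
eef_rot: [3.141, -0.004, 1.941]
ft_force: [-0.0, 1.5, -0.3]
finger_gap: 0.705
finger_force: 0.0
```

Run:
```python
from h import *
for n in('top','side'):
    im,d=load(n);X=cloud(n,d);h=cv2.cvtColor(im,cv2.COLOR_BGR2HSV)
    m=(d>0)&(abs(X[...,0]-.622)<.05)&(abs(X[...,1]-.06)<.06)&(X[...,2]>.07)&(h[...,0]>16)&(h[...,0]<32)&(h[...,1]>80)
    o=np.array([.6143,.1585,.104]);u=np.array([.0958,-.9723,.2130]);l=np.array([.9952,.0981,0]);
    Q=X[m];t=(Q-o)@u;y=(Q-o)@l;z=(Q-o)@np.cross(u,l);z*=np.sign(np.cross(u,l)[2]);print(n,len(Q),np.percentile(t,[2,50,98]),np.percentile(y,[2,50,98]),np.percentile(z,[50,98]))
s=get_state();print(s['t'],s['tcp_pos'],s['eef_rot'],s['joints'],s['ft_force'],s['finger_gap'])
```

```text
top 122 [0.07939446 0.0928352  0.1060382 ] [-0.02069094 -0.00648008  0.01714579] [0.01427734 0.0223807 ]
side 168 [0.07844832 0.08851311 0.10531731] [-0.01840891 -0.00445551  0.01723096] [0.014858   0.02038869]
1.35 [ 0.5002014  -0.29235208  0.13947278] [ 3.14085366 -0.00392413  1.94099804] [ 0.82337735  0.47836508 -0.45660135  1.55037893  0.21896117  1.16671326
  0.69462604] [-0.01510047  1.51502046 -0.32083064] 0.7050222688204273
```

>>> jog_arm --increments '[0, 0, -40, 0, 0, 0, -75, 0, 0, 0, -100, 0, 0, 0, -109, 0, 0, 0, -109, 0]'

```text
t: 1.98
tcp_pos: [0.4983, -0.2963, 0.0319]
eef_rot: [-3.141, -0.001, 1.93]
ft_force: [-0.1, 0.8, 0.3]
finger_gap: 0.706
finger_force: 0.0
```

Run:
```python
from h import *
im,d=grab('side');a=cv2.resize(im[120:230,250:400],None,fx=4,fy=4,interpolation=2);cv2.imwrite('pics/g1.png',a)
s=get_state();print(s['tcp_pos'],s['eef_rot'],s['ft_force'])
```

```text
[ 0.49905571 -0.29660394  0.03287251] [3.14093882e+00 6.86298834e-04 1.92984850e+00] [-0.17933176  0.15948342  0.52746901]
```

View pics/g1.png

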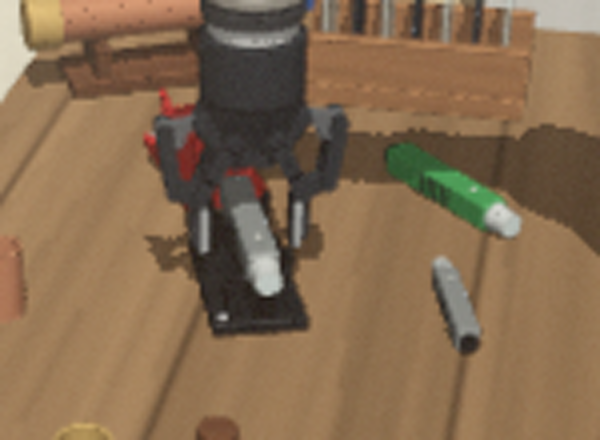

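The fingers straddle the lamp evenly; the pads show at (203,230) and (297,225), and the barrel lies between them.

>>> jog_arm --increments '[0, 0, 0, 0, 0, 0, 0, 0, 0, 0, 0, 0, 0, 0, 0, 0, 0, 0, 0, 0]' --claw 15 --newtons 15

```text
t: 2.65
tcp_pos: [0.4993, -0.2968, 0.0334]
eef_rot: [3.141, 0.002, 1.93]
ft_force: [-2.0, 0.3, 5.5]
finger_gap: 0.274
finger_force: 23.0
```

>>> jog_arm --increments '[0, 0, 0, 0, 0, 0, 0, 0]' --newtons 12

```text
t: 2.9
tcp_pos: [0.4993, -0.2968, 0.0334]
eef_rot: [3.141, 0.002, 1.93]
ft_force: [-1.0, 0.2, 6.7]
finger_gap: 0.275
finger_force: 23.0
```

>>> jog_arm --increments '[0, 0, 0, 0, 0, 0, 0, 0]' --claw 22.5 --newtons 12

```text
t: 3.15
tcp_pos: [0.4993, -0.2968, 0.0334]
eef_rot: [3.141, 0.002, 1.93]
ft_force: [-1.3, 0.8, 6.6]
finger_gap: 0.277
finger_force: 23.0
```

>>> jog_arm --increments '[0, 0, 0, 0, 0, 0, 0, 0]' --claw 23.5

```text
t: 3.4
tcp_pos: [0.4993, -0.2968, 0.0334]
eef_rot: [3.14, 0.002, 1.93]
ft_force: [-0.8, -0.2, 4.9]
finger_gap: 0.278
finger_force: 23.0
```

>>> jog_arm --increments '[0, 0, 0, 0, 0, 0, 0, 0]' --claw 24

```text
t: 3.65
tcp_pos: [0.4992, -0.2966, 0.0325]
eef_rot: [3.14, 0.001, 1.93]
ft_force: [1.2, -0.6, 1.5]
finger_gap: 0.282
finger_force: 1.7
```

>>> jog_arm --increments '[0, 0, 0, 0, 0, 0, 0, 0]' --claw 23.75

```text
t: 3.9
tcp_pos: [0.4992, -0.2966, 0.0325]
eef_rot: [3.141, 0.001, 1.93]
ft_force: [1.1, 0.3, 2.8]
finger_gap: 0.281
finger_force: 7.5
```

>>> jog_arm --increments '[0, 0, 0, 0, 0, 0, 0, 0, 0, 0, 5, 0, 0, 0, 15, 0, 0, 0, 30, 0]' --claw 23.65

```text
t: 4.53
tcp_pos: [0.4973, -0.2959, 0.0621]
eef_rot: [-3.14, -0.002, 1.93]
ft_force: [-0.6, 0.1, -2.1]
finger_gap: 0.279
finger_force: 10.1
```

```bash
cat > lamp.py <<'E'
from h import *
def lamp(n='top',near=None,new=True):
    im,d=grab(n) if new else load(n);X=cloud(n,d);h=cv2.cvtColor(im,cv2.COLOR_BGR2HSV)
    s=get_state();c=s['tcp_pos'];yaw=s['eef_rot'][2];dx=np.array([np.cos(yaw),np.sin(yaw),0]);dy=np.array([-np.sin(yaw),np.cos(yaw),0])
    g=c+[0,0,.021];w=X-g;a=w@dx;b=w@dy;z=w[...,2]
    m=(d>0)&(h[...,1]<60)&(h[...,2]>70)&(abs(b)<.02)&(abs(a)<.09)&(abs(a)>.02)&(abs(z)<.045)
    A,B,Z=a[m]*1e3,b[m]*1e3,z[m]*1e3
    top=np.abs(B)<9
    if top.sum()<10: print(n,'few',m.sum());return
    p=np.polyfit(A[top],Z[top],1)
    for _ in range(4):
        r=Z-np.polyval(p,A);k=(abs(r)<3)&(abs(B)<11); p=np.polyfit(A[k],Z[k],1)
    print(n,'N',k.sum(),'slope deg',round(np.degrees(np.arctan(p[0])),2),'z@grip',round(p[1],1),'a range',np.round(np.percentile(A[m],[1,99]),1),'yaw off deg',np.round(np.degrees(np.polyfit(A[k],B[k],1)[0]),2),'lat',round(B[k].mean(),1),'t',s['t'],'pad',s['finger_force'],'tcp',np.round(c,4),'yaw',round(yaw,4))
    return im
if __name__=='__main__': lamp('top');lamp('side')
E
python3 lamp.py
```

```text
Traceback (most recent call last):
  File "lamp.py", line 15, in <module>
    if __name__=='__main__': lamp('top');lamp('side')
                             ~~~~^^^^^^^
  File "lamp.py", line 13, in lamp
    print(n,'N',k.sum(),'slope deg',round(np.degrees(np.arctan(p[0])),2),'z@grip',round(p[1],1),'a range',np.round(np.percentile(A[m],[1,99]),1),'yaw off deg',np.round(np.degrees(np.polyfit(A[k],B[k],1)[0]),2),'lat',round(B[k].mean(),1),'t',s['t'],'pad',s['finger_force'],'tcp',np.round(c,4),'yaw',round(yaw,4))
                                                                                                                                 ~^^^
IndexError: too many indices for array: array is 1-dimensional, but 2 were indexed
```

>>> jog_arm --increments '[0, 0, 10, 0, 0, 0, 20, 0, -8, 21, 20, 0, -19, 50, 20, 0, -31, 82, 20, 0]'

```text
t: 5.2
tcp_pos: [0.4675, -0.2138, 0.0828]
eef_rot: [3.141, 0.0, 1.929]
ft_force: [0.1, 0.5, -1.5]
finger_gap: 0.277
finger_force: 10.2
```

>>> jog_arm --increments '[-5, 14, 0, 0, -6, 16, 0, 0, -6, 16, 0, 0]'

```text
t: 5.58
tcp_pos: [0.462, -0.2, 0.0826]
eef_rot: [3.141, 0.002, 1.928]
ft_force: [-0.0, -0.1, -1.2]
finger_gap: 0.278
finger_force: 10.2
```

```bash
sed -i 's/percentile(A\[m\]/percentile(A/' lamp.py; python3 lamp.py
```

```text
top N 118 slope deg -6.12 z@grip 16.1 a range [21.1 84. ] yaw off deg 0.76 lat 0.7 t 5.625 pad 10.20411729812622 tcp [ 0.4621 -0.2001  0.0825] yaw 1.928
side N 113 slope deg -1.56 z@grip 10.7 a range [-49.   83.8] yaw off deg -2.37 lat -0.5 t 5.675 pad 10.204560309648514 tcp [ 0.4619 -0.2001  0.0824] yaw 1.9277
```

>>> jog_arm --increments '[0, 0, -15, 0, 0, 0, -32, 0, 0, 0, -45, 0, 0, 0, -50, 0, 0, 0, -53, 0]'

```text
t: 6.3
tcp_pos: [0.4614, -0.198, 0.029]
eef_rot: [-3.141, -0.001, 1.93]
ft_force: [-1.5, 0.9, 0.8]
finger_gap: 0.278
finger_force: 10.6
```

>>> jog_arm --increments '[0, 0, -2, 0, 0, 0, -4, 0, 0, 0, -6, 0, 0, 0, -8, 0, 0, 0, -9, 0]'

```text
t: 6.92
tcp_pos: [0.4619, -0.1982, 0.0203]
eef_rot: [3.141, 0.0, 1.93]
ft_force: [-0.8, 2.2, 0.3]
finger_gap: 0.28
finger_force: 10.8
```

```bash
sed -i 's/abs(a)<.09/abs(a)<.056/' lamp.py; python3 lamp.py
```

```text
top N 67 slope deg -15.98 z@grip 14.2 a range [22.1 55.6] yaw off deg -0.71 lat 0.5 t 6.975 pad 10.718079954385757 tcp [ 0.4619 -0.1982  0.0202] yaw 1.9302
side N 96 slope deg -13.22 z@grip 11.1 a range [-41.2  55.4] yaw off deg -2.9 lat 0.3 t 7.025 pad 10.668057650327682 tcp [ 0.4619 -0.1983  0.0203] yaw 1.9302
```

>>> jog_arm --increments '[0, 0, 8, 0, 0, 0, 24, 0, 0, 0, 46, 0, 0, 0, 68, 0, 0, 0, 90, 0]'

```text
t: 7.65
tcp_pos: [0.4619, -0.1989, 0.1123]
eef_rot: [3.141, 0.002, 1.929]
ft_force: [-0.4, -0.4, -1.7]
finger_gap: 0.276
finger_force: 10.4
```

>>> jog_arm --increments '[10, 5, 5, -0.02, 30, 15, 14, -0.05, 55, 28, 20, -0.09, 80, 40, 24, -0.13, 105, 54, 24, -0.17]'

```text
t: 8.28
tcp_pos: [0.5679, -0.1438, 0.1343]
eef_rot: [3.141, 0.0, 1.758]
ft_force: [1.1, -0.4, -1.1]
finger_gap: 0.275
finger_force: 10.4
```

>>> jog_arm --increments '[25, 14, 0, -0.03, 45, 26, 0, -0.06, 60, 34, 0, -0.08, 69, 38, 0, -0.093, 69, 38, 0, -0.093]'

```text
t: 8.9
tcp_pos: [0.6359, -0.1056, 0.1338]
eef_rot: [-3.141, -0.001, 1.668]
ft_force: [0.4, -0.3, -2.5]
finger_gap: 0.285
finger_force: 10.4
```

Run:
```python
from lamp import *
for i in range(3): lamp('top');lamp('side')
a=load('side')[0][150:310,150:330];b=load('top')[0][130:260,180:340]
cv2.imwrite('pics/c1.png',np.hstack([cv2.resize(a,(450,400),interpolation=2),cv2.resize(b,(340,400),interpolation=2)]))
```

```text
top N 81 slope deg -12.81 z@grip 12.0 a range [21.3 55.4] yaw off deg -4.1 lat 0.7 t 8.95 pad 10.429431796073914 tcp [ 0.6353 -0.1065  0.1339] yaw 1.6669
side N 105 slope deg -12.62 z@grip 11.3 a range [-44.4  55.4] yaw off deg 4.74 lat -1.4 t 9.0 pad 10.429445207118988 tcp [ 0.635 -0.107  0.134] yaw 1.6663
top N 77 slope deg -14.62 z@grip 12.8 a range [20.6 55.5] yaw off deg -6.76 lat 1.6 t 9.05 pad 10.429344177246094 tcp [ 0.6349 -0.1073  0.1341] yaw 1.6659
side N 114 slope deg -12.76 z@grip 11.0 a range [-48.9  55.3] yaw off deg 4.66 lat -0.7 t 9.1 pad 10.42934462428093 tcp [ 0.6349 -0.1073  0.1342] yaw 1.6657
top N 73 slope deg -18.65 z@grip 16.5 a range [20.2 55.6] yaw off deg -4.51 lat 1.5 t 9.15 pad 10.429470241069794 tcp [ 0.635  -0.1073  0.1344] yaw 1.6657
side N 107 slope deg -13.05 z@grip 11.5 a range [-46.2  54.6] yaw off deg 4.21 lat -1.2 t 9.2 pad 10.428967773914337 tcp [ 0.6351 -0.1072  0.1344] yaw 1.6658
```

View pics/c1.png

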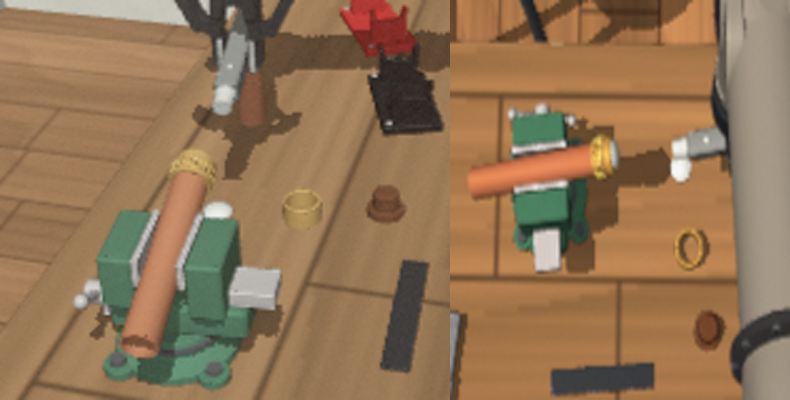

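Side crop (left): the lamp is held nose-down, lens at (228,98), heading at the brass ring (193,165). The top crop shows the lens (682,155) ahead of the glass (613,153); the white spot just below the lens is the loose cabochon. Pitch measures about 12.8° against the tube's 12.2°. I close in, then check.

>>> jog_arm --increments '[0, 8, 0, 0, 0, 18, -0.5, 0, 0, 28, -1, 0, 0, 35, -1, 0, 0, 35, -1, 0]'

```text
t: 9.82
tcp_pos: [0.6356, -0.0699, 0.1334]
eef_rot: [3.141, -0.001, 1.669]
ft_force: [0.1, -0.9, -1.5]
finger_gap: 0.279
finger_force: 10.4
```

Run:
```python
from lamp import *
lamp('side');lamp('top')
s=get_state();c=s['tcp_pos'];yaw=s['eef_rot'][2];dx=np.array([np.cos(yaw),np.sin(yaw),0]);dy=np.array([-np.sin(yaw),np.cos(yaw),0])
T0=np.array([.6143,.1585,.104]);az,e=-1.475,.2135;u=np.array([np.cos(e)*np.cos(az),np.cos(e)*np.sin(az),np.sin(e)]);l=np.array([-np.sin(az),np.cos(az),0]);up=np.cross(u,l)
for n in('side','top'):
    im,d=load(n);X=cloud(n,d);h=cv2.cvtColor(im,cv2.COLOR_BGR2HSV)
    w=X-T0;t=w@u;y=w@l;z=-w@up if up[2]<0 else w@up
    base=(d>0)&(abs(y)<.03)&(abs(z)<.03)
    print(n)
    for nm,lo,hi in(('tube',-.1,.074),('ring',.078,.103),('glass',.105,.125),('nose',.13,.165),('barrel',.17,.2),('barrel2',.2,.3)):
        m=base&(t>lo)&(t<hi)
        if m.sum()>4: print(nm,m.sum(),'t',np.round(np.percentile(t[m]*1e3,[1,99]),1),'lat',np.round(np.percentile(y[m]*1e3,[3,50,97]),1),'mid',np.round(np.percentile(y[m]*1e3,[3,97]).mean(),1),'h',np.round(np.percentile(z[m]*1e3,[3,50,97]),1))
a=load('side')[0][190:290,180:280];b=load('top')[0][140:220,180:320]
cv2.imwrite('pics/c2.png',np.hstack([cv2.resize(a,(350,350),interpolation=2),cv2.resize(b,(440,350),interpolation=2)]))
```

```text
side N 110 slope deg -12.53 z@grip 11.8 a range [-43.2  55.1] yaw off deg 5.02 lat -1.2 t 9.875 pad 10.432443916797638 tcp [ 0.6356 -0.071   0.1334] yaw 1.6678
top N 71 slope deg -10.0 z@grip 10.7 a range [20.9 55. ] yaw off deg -3.54 lat 1.7 t 9.925 pad 10.432510077953339 tcp [ 0.6356 -0.0717  0.1333] yaw 1.6668
side
tube 1558 t [-96.9  70.1] lat [-27.6  -2.3  27.2] mid -0.2 h [-13.5  12.1  18.1]
ring 167 t [ 78.2 102.6] lat [-18.1  -5.1  17.8] mid -0.2 h [-4.1 15.  20.5]
glass 5 t [105.  108.9] lat [-13.2  -4.1   9.5] mid -1.8 h [ 8.8 14.3 14.8]
nose 69 t [149.8 164.4] lat [-9.5 -1.6  8.3] mid -0.6 h [-6.9  3.9 10.6]
barrel 116 t [170.5 198.4] lat [-12.3  -4.3  10.2] mid -1.0 h [-6.3 10.4 13.6]
barrel2 378 t [201.6 278.7] lat [-25.   -0.2  24.4] mid -0.3 h [-9.3 11.4 28.3]
top
tube 856 t [-95.4  71.6] lat [-26.9  -4.   26.7] mid -0.1 h [ 2.2 13.1 19.7]
ring 115 t [ 79.1 102.8] lat [-20.3  -6.2  16.2] mid -2.0 h [ 2.1 15.9 21.8]
glass 34 t [105.4 112.7] lat [-14.1  -3.7   8.6] mid -2.8 h [-2.   9.2 16. ]
nose 29 t [151.9 164.2] lat [-11.4  -5.3   5.2] mid -3.1 h [-0.1  5.6 11.1]
barrel 95 t [170.6 199.1] lat [-14.3  -5.1   7.5] mid -3.4 h [-2.4 10.5 15.2]
barrel2 61 t [200.3 218.9] lat [-14.9  -7.3   7. ] mid -3.9 h [-5.4 10.8 15.2]
```

View pics/c2.png

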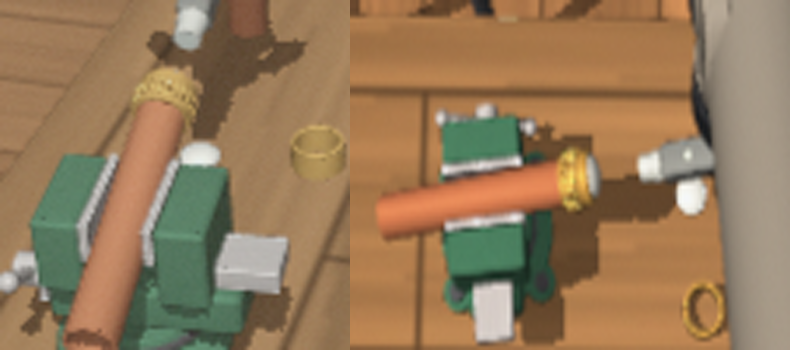

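Both views agree. Relative to the ring, the lens is laterally within about 1 mm and the barrel runs parallel to the tube. The lens is at t≈150 mm and the apex at ≈111.5 mm, so the gap is about 38.5 mm. I move 3.5 mm closer and hold.

>>> jog_arm --increments '[0, 1.5, -0.3, 0, 0, 3, -0.6, 0, -0.4, 3.5, -0.8, 0, -0.4, 3.5, -0.8, 0, -0.4, 3.5, -0.8, 0]'

```text
t: 10.55
tcp_pos: [0.6352, -0.068, 0.1325]
eef_rot: [3.142, 0.0, 1.667]
ft_force: [0.7, 0.2, -2.4]
finger_gap: 0.277
finger_force: 10.4
```

>>> jog_arm --increments '[0, 0, 0, 0, 0, 0, 0, 0, 0, 0, 0, 0, 0, 0, 0, 0, 0, 0, 0, 0]'

```text
t: 11.18
tcp_pos: [0.6352, -0.0679, 0.1325]
eef_rot: [3.142, 0.0, 1.667]
ft_force: [0.5, -0.1, -2.4]
finger_gap: 0.28
finger_force: 10.4
```

>>> jog_arm --increments '[0, 0, 0, 0, 0, 0, 0, 0, 0, 0, 0, 0, 0, 0, 0, 0, 0, 0, 0, 0]'

```text
t: 11.8
tcp_pos: [0.6352, -0.0679, 0.1325]
eef_rot: [3.142, -0.0, 1.667]
ft_force: [0.7, 0.2, -1.2]
finger_gap: 0.277
finger_force: 10.4
```

>>> jog_arm --increments '[0, 0, 0, 0, 0, 0, 0, 0, 0, 0, 0, 0, 0, 0, 0, 0, 0, 0, 0, 0]'

```text
t: 12.42
tcp_pos: [0.6352, -0.0679, 0.1325]
eef_rot: [3.142, 0.0, 1.667]
ft_force: [0.2, 0.2, -1.9]
finger_gap: 0.281
finger_force: 10.4
```

>>> jog_arm --increments '[0, 0, 0, 0, 0, 0, 0, 0, 0, 0, 0, 0, 0, 0, 0, 0, 0, 0, 0, 0]'

```text
t: 13.05
tcp_pos: [0.6352, -0.0679, 0.1325]
eef_rot: [3.142, 0.0, 1.667]
ft_force: [0.7, -0.5, -1.4]
finger_gap: 0.28
finger_force: 10.4
```

>>> jog_arm --increments '[0, 0, 0, 0, 0, 0, 0, 0, 0, 0, 0, 0, 0, 0, 0, 0, 0, 0, 0, 0]'

```text
t: 13.68
tcp_pos: [0.6352, -0.0679, 0.1325]
eef_rot: [3.142, 0.0, 1.667]
ft_force: [0.5, 0.9, -1.1]
finger_gap: 0.279
finger_force: 10.4
```

>>> jog_arm --increments '[0, 0, 0, 0, 0, 0, 0, 0, 0, 0, 0, 0, 0, 0, 0, 0, 0, 0, 0, 0]'

```text
t: 14.3
tcp_pos: [0.6352, -0.0679, 0.1325]
eef_rot: [3.142, 0.0, 1.667]
ft_force: [0.0, -0.3, -1.2]
finger_gap: 0.279
finger_force: 10.4
```

```bash
cat > gap.py <<'E'
from lamp import *
T0=np.array([.6143,.1585,.104]);az,e=-1.475,.2135;u=np.array([np.cos(e)*np.cos(az),np.cos(e)*np.sin(az),np.sin(e)]);l=np.array([-np.sin(az),np.cos(az),0]);up=np.cross(u,l);up*=np.sign(up[2])
R={}
for i in range(4):
  for n in('side','top'):
    im,d=grab(n);X=cloud(n,d);w=X-T0;t=w@u;y=w@l;z=w@up
    for nm,lo,hi,zz,yy in(('ring',.078,.103,.015,.03),('glass',.104,.125,-.03,.03),('nose',.13,.16,-.02,.03),('bar',.17,.22,.005,.008),('tubetop',-.09,.07,.010,.007)):
        m=(d>0)&(abs(y)<yy)&(z>zz)&(z<.03)&(t>lo)&(t<hi)
        R.setdefault((n,nm),[]).append(np.c_[t[m],y[m],z[m]]*1e3)
for k,v in R.items():
    q=np.vstack(v)
    if len(q)<20: print(k,len(q));continue
    p=np.polyfit(q[:,0],q[:,2],1);print(k,len(q),'t',np.round(np.percentile(q[:,0],[1,5,95,99]),1),'lat',np.round(np.percentile(q[:,1],[5,95]).mean(),1),'z med/90',np.round(np.percentile(q[:,2],[50,90]),1),'slope',round(np.degrees(np.arctan(p[0])),2))
E
python3 gap.py
```

```text
('side', 'ring') 313 t [ 78.6  79.8 101.2 102.7] lat 0.5 z med/90 [17.6 20.1] slope -1.58
('side', 'glass') 40 t [104.1 104.1 111.5 112.5] lat -1.9 z med/90 [15.  16.9] slope -28.12
('side', 'nose') 236 t [146.8 147.7 158.7 159.4] lat -0.8 z med/90 [3.  8.4] slope 30.97
('side', 'bar') 394 t [170.6 171.9 217.  219.3] lat -0.1 z med/90 [11.1 12.9] slope 1.72
('side', 'tubetop') 1660 t [-88.4 -83.5  60.4  67.7] lat -0.1 z med/90 [15.1 16.9] slope -0.12
('top', 'ring') 256 t [ 78.5  80.  101.2 102.8] lat -1.7 z med/90 [17.9 21.4] slope -1.79
('top', 'glass') 165 t [104.2 104.4 112.3 112.6] lat -2.5 z med/90 [ 9.3 15.4] slope -41.66
('top', 'nose') 111 t [147.6 148.3 159.8 160. ] lat -3.1 z med/90 [6.3 9.8] slope -0.37
('top', 'bar') 315 t [171.6 172.6 211.7 214.9] lat -0.1 z med/90 [11.4 13.8] slope 0.57
('top', 'tubetop') 953 t [-87.6 -80.8  62.4  68.3] lat -0.2 z med/90 [15.5 18.6] slope -0.06
```

Gap is about 35 mm and the pitch within about 1°, but the beam meets the glass about 2 mm low. I trim up 1.5 mm and hold a second full period.

>>> jog_arm --increments '[0, 0, 0.8, 0, 0, 0, 1.5, 0, 0, 0, 1.5, 0, 0, 0, 1.5, 0, 0, 0, 1.5, 0]'

```text
t: 15.32
tcp_pos: [0.6351, -0.0679, 0.1339]
eef_rot: [-3.142, -0.0, 1.667]
ft_force: [-0.2, -0.2, -1.5]
finger_gap: 0.275
finger_force: 10.4
```

>>> jog_arm --increments '[0, 0, 0, 0, 0, 0, 0, 0, 0, 0, 0, 0, 0, 0, 0, 0, 0, 0, 0, 0]'

```text
t: 15.95
tcp_pos: [0.6352, -0.0679, 0.134]
eef_rot: [3.142, 0.0, 1.667]
ft_force: [0.4, 0.2, -2.4]
finger_gap: 0.283
finger_force: 10.4
```

>>> jog_arm --increments '[0, 0, 0, 0, 0, 0, 0, 0, 0, 0, 0, 0, 0, 0, 0, 0, 0, 0, 0, 0]'

```text
t: 16.58
tcp_pos: [0.6352, -0.0679, 0.134]
eef_rot: [3.142, 0.0, 1.667]
ft_force: [0.1, -1.1, -1.6]
finger_gap: 0.278
finger_force: 10.4
```

>>> jog_arm --increments '[0, 0, 0, 0, 0, 0, 0, 0, 0, 0, 0, 0, 0, 0, 0, 0, 0, 0, 0, 0]'

```text
t: 17.2
tcp_pos: [0.6352, -0.0679, 0.134]
eef_rot: [3.142, 0.0, 1.667]
ft_force: [0.3, -1.2, -2.0]
finger_gap: 0.278
finger_force: 10.4
```

>>> jog_arm --increments '[0, 0, 0, 0, 0, 0, 0, 0, 0, 0, 0, 0, 0, 0, 0, 0, 0, 0, 0, 0]'

```text
t: 17.82
tcp_pos: [0.6352, -0.0679, 0.134]
eef_rot: [3.142, -0.0, 1.667]
ft_force: [0.1, -0.2, -3.0]
finger_gap: 0.279
finger_force: 10.4
```

>>> jog_arm --increments '[0, 0, 0, 0, 0, 0, 0, 0, 0, 0, 0, 0, 0, 0, 0, 0, 0, 0, 0, 0]'

```text
t: 18.45
tcp_pos: [0.6352, -0.0679, 0.134]
eef_rot: [3.142, 0.0, 1.667]
ft_force: [0.4, 0.2, -2.4]
finger_gap: 0.281
finger_force: 10.4
```

>>> jog_arm --increments '[0, 0, 0, 0, 0, 0, 0, 0, 0, 0, 0, 0, 0, 0, 0, 0, 0, 0, 0, 0]'

```text
t: 19.08
tcp_pos: [0.6351, -0.0679, 0.134]
eef_rot: [-3.142, -0.0, 1.667]
ft_force: [-0.5, 0.5, -1.9]
finger_gap: 0.279
finger_force: 10.4
```

```bash
python3 gap.py
python3 - <<'E'
from h import *
print(get_state()['t'])
a=load('side')[0][190:290,180:280];b=load('top')[0][140:220,180:320]
cv2.imwrite('pics/c3.png',np.hstack([cv2.resize(a,(350,350),interpolation=2),cv2.resize(b,(440,350),interpolation=2)]))
E
```

```text
('side', 'ring') 311 t [ 78.4  79.5 101.6 102.7] lat 0.9 z med/90 [17.5 19.7] slope -0.3
('side', 'glass') 34 t [104.  104.1 110.6 112.1] lat -2.2 z med/90 [14.2 16.8] slope -28.15
('side', 'nose') 240 t [147.2 148.1 159.3 159.8] lat -0.8 z med/90 [4.  9.1] slope 35.25
('side', 'bar') 386 t [170.3 171.6 216.1 218.4] lat -0.1 z med/90 [12.4 14.3] slope 1.77
('side', 'tubetop') 1643 t [-88.6 -83.7  60.1  67.4] lat -0.1 z med/90 [15.1 16.9] slope -0.24
('top', 'ring') 257 t [ 78.8  80.4 101.  102.6] lat -2.2 z med/90 [18.1 21.1] slope -2.32
('top', 'glass') 165 t [104.1 104.3 112.  112.6] lat -2.1 z med/90 [ 8.9 15.6] slope -45.2
('top', 'nose') 103 t [147.9 148.7 159.1 159.9] lat -3.5 z med/90 [ 8.2 11.9] slope 3.69
('top', 'bar') 319 t [170.7 172.6 212.  215.1] lat -0.1 z med/90 [12.9 15.8] slope 0.73
('top', 'tubetop') 950 t [-88.4 -80.9  60.9  67.7] lat -0.3 z med/90 [15.6 18.7] slope -0.08
19.475
```

View pics/c3.png

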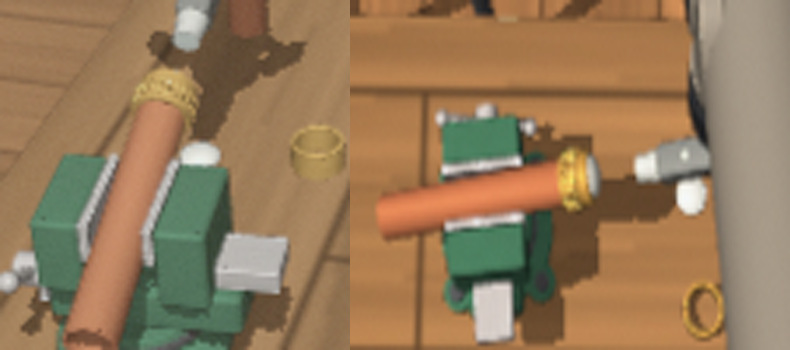

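The lens faces the glass squarely in both views: side crop (190,40) against the ring (168,90), top crop (640,165) against the glass (592,172). The hold is done, so I return to the dock.

>>> jog_arm --increments '[0, -8, 0, 0, 0, -24, 0, 0, 0, -44, 0, 0, -25, -70, 0, 0.05, -55, -105, 0, 0.1]'

```text
t: 20.1
tcp_pos: [0.5798, -0.1747, 0.1339]
eef_rot: [3.141, 0.0, 1.769]
ft_force: [-0.1, -0.3, -0.8]
finger_gap: 0.283
finger_force: 10.5
```

>>> jog_arm --increments '[-25, -35, 0, 0.05, -50, -70, 0, 0.1, -70, -105, 0, 0.14, -81.6, -123.5, 0, 0.163, -81.6, -123.5, -10, 0.163]'

```text
t: 20.72
tcp_pos: [0.497, -0.3014, 0.1243]
eef_rot: [-3.141, 0.003, 1.922]
ft_force: [-0.0, 0.1, -1.5]
finger_gap: 0.28
finger_force: 10.6
```

>>> jog_arm --increments '[0, 0, -20, 0, 0, 0, -40, 0, 0, 0, -60, 0, 0, 0, -72, 0, 0, 0, -77, 0]'

```text
t: 21.35
tcp_pos: [0.4986, -0.2954, 0.046]
eef_rot: [-3.141, -0.001, 1.931]
ft_force: [-0.3, 0.0, -1.9]
finger_gap: 0.279
finger_force: 10.5
```

```bash
python3 lamp.py
```

```text
top N 76 slope deg -11.46 z@grip 11.3 a range [20.7 55.3] yaw off deg -0.64 lat -0.1 t 21.4 pad 10.512046962976456 tcp [ 0.4985 -0.2956  0.046 ] yaw 1.9306
side N 75 slope deg -12.31 z@grip 10.0 a range [-46.9  55.4] yaw off deg -3.27 lat 1.0 t 21.45 pad 10.5121511220932 tcp [ 0.4987 -0.296   0.0467] yaw 1.9303
```

>>> jog_arm --increments '[0, 0, -2, 0, 0, 0, -4, 0, 0, 0, -5.5, 0, 0, 0, -7, 0, 0, 0, -8.5, 0]'

```text
t: 22.08
tcp_pos: [0.4992, -0.2969, 0.039]
eef_rot: [3.141, 0.001, 1.93]
ft_force: [0.9, -1.2, 2.1]
finger_gap: 0.276
finger_force: 11.0
```

>>> jog_arm --increments '[0, 0, -1.5, 0, 0, 0, -3, 0, 0, 0, -4, 0, 0, 0, -5, 0, 0, 0, -5, 0]'

```text
t: 22.7
tcp_pos: [0.4985, -0.2964, 0.0334]
eef_rot: [-3.141, -0.0, 1.93]
ft_force: [0.5, -1.1, 1.3]
finger_gap: 0.278
finger_force: 10.9
```

```bash
python3 lamp.py
```

```text
top N 67 slope deg -2.1 z@grip 12.3 a range [20.9 55.4] yaw off deg -1.66 lat 0.1 t 22.75 pad 10.940851271152496 tcp [ 0.4984 -0.2963  0.0333] yaw 1.9299
side N 70 slope deg -1.35 z@grip 10.9 a range [-53.7  55.5] yaw off deg -2.43 lat 0.0 t 22.8 pad 10.933939218521118 tcp [ 0.4984 -0.2962  0.0334] yaw 1.93
```

>>> jog_arm --increments '[0, 0, -0.4, 0, 0, 0, -0.8, 0, 0, 0, -1.2, 0, 0, 0, -1.2, 0]'

```text
t: 23.3
tcp_pos: [0.4985, -0.2965, 0.0323]
eef_rot: [-3.141, 0.0, 1.93]
ft_force: [-0.2, -1.5, 1.3]
finger_gap: 0.281
finger_force: 11.0
```

>>> jog_arm --increments '[0, 0, -0.4, 0, 0, 0, -0.8, 0, 0, 0, -0.8, 0]'

```text
t: 23.68
tcp_pos: [0.4986, -0.2966, 0.0319]
eef_rot: [-3.142, 0.0, 1.93]
ft_force: [-0.5, -1.3, 5.8]
finger_gap: 0.278
finger_force: 11.4
```

```bash
python3 lamp.py;python3 lamp.py
```

```text
top N 74 slope deg -1.71 z@grip 13.1 a range [20.2 55.9] yaw off deg -0.93 lat -0.1 t 23.725 pad 11.461958885192871 tcp [ 0.4985 -0.2966  0.0319] yaw 1.9298
side N 69 slope deg 0.17 z@grip 10.8 a range [-53.8  55.7] yaw off deg -2.71 lat 0.2 t 23.775 pad 11.462323665618896 tcp [ 0.4985 -0.2965  0.0319] yaw 1.9298
top N 66 slope deg -0.42 z@grip 11.7 a range [20.5 55.5] yaw off deg -0.73 lat 0.6 t 23.825 pad 11.460942775011063 tcp [ 0.4986 -0.2965  0.0319] yaw 1.9298
side N 68 slope deg -0.27 z@grip 11.4 a range [-49.5  54.7] yaw off deg -2.17 lat 0.2 t 23.875 pad 11.461472064256668 tcp [ 0.4986 -0.2965  0.0319] yaw 1.9298
```

Seated and level; the upward force rose to 5.8 N. I release gently.

>>> jog_arm --increments '[0, 0, 0.5, 0, 0, 0, 0.5, 0]' --claw 24

```text
t: 24.12
tcp_pos: [0.4982, -0.2956, 0.0314]
eef_rot: [-3.141, -0.002, 1.93]
ft_force: [0.4, -0.3, 0.6]
finger_gap: 0.281
finger_force: 0.5
```

>>> jog_arm --increments '[0, 0, 0, 0, 0, 0, 0, 0]' --claw 27

```text
t: 24.38
tcp_pos: [0.4983, -0.2959, 0.0316]
eef_rot: [-3.141, -0.001, 1.93]
ft_force: [0.0, 0.2, 0.6]
finger_gap: 0.318
finger_force: 0.0
```

>>> jog_arm --increments '[0, 0, 0, 0, 0, 0, 0, 0, 0, 0, 0, 0, 0, 0, 0, 0]' --claw 60

```text
t: 24.88
tcp_pos: [0.4986, -0.2964, 0.032]
eef_rot: [3.142, 0.0, 1.93]
ft_force: [0.8, -0.7, -0.5]
finger_gap: 0.707
finger_force: 0.0
```

>>> jog_arm --increments '[0, 0, 10, 0, 0, 0, 40, 0, 0, 0, 80, 0, 0, 0, 120, 0, 0, 0, 160, 0]'

```text
t: 25.5
tcp_pos: [0.4986, -0.2963, 0.1942]
eef_rot: [3.141, 0.001, 1.93]
ft_force: [0.4, -0.7, -0.8]
finger_gap: 0.701
finger_force: 0.0
```

>>> jog_arm --increments '[-30, 0, 10, 0, -70, 0, 10, 0, -110, 0, 10, 0, -140, 0, 10, 0, -140, 0, 10, 0]'

```text
t: 26.12
tcp_pos: [0.3564, -0.2971, 0.2028]
eef_rot: [-3.14, 0.001, 1.926]
ft_force: [0.2, 0.1, -0.4]
finger_gap: 0.702
finger_force: 0.0
```

Run:
```python
from h import *
for n in('top','side'):
    im0,d0=load(n) if 0 else (cv2.imread(f'pics/{n}0.png'),None)
    im,d=grab(n);X=cloud(n,d)
    m=(d>0)&(abs(X[...,0]-.47)<.12)&(abs(X[...,1]+.31)<.12)&(X[...,2]>.0585)&(X[...,2]<.08)
    k,l,s,c=cv2.connectedComponentsWithStats(m.astype(np.uint8));i=1+s[1:,4].argmax();L=X[l==i];q=L[L[:,2]>.061]
    v=np.linalg.svd(q-q.mean(0),full_matrices=False)[2][0];t=(q-q.mean(0))@v
    print(n,len(L),v,q.mean(0),q.mean(0)+v*t.min(),q.mean(0)+v*t.max())
    df=cv2.absdiff(im,im0).max(2)>50;k,l,s,c=cv2.connectedComponentsWithStats(df.astype(np.uint8));print([r.tolist() for r in s[1:] if r[4]>12])
    cv2.imwrite(f'pics/end_{n}.png',im)
s=get_state();print(s['t'],s['tcp_pos'])
a=cv2.imread('pics/end_side.png')[150:220,280:340];b=cv2.imread('pics/end_top.png')[190:300,335:465]
cv2.imwrite('pics/end.png',np.hstack([cv2.resize(a,(343,400),interpolation=2),cv2.resize(b,(450,400),interpolation=2)]))
```

```text
top 372 [-0.3481533   0.93743127 -0.00345   ] [ 0.49588681 -0.2915497   0.06466159] [ 0.52045105 -0.35769093  0.06490501] [ 0.46819579 -0.21698937  0.06438719]
[[381, 227, 99, 102, 4457], [488, 240, 4, 12, 34], [454, 299, 103, 52, 2767], [418, 303, 17, 10, 83], [345, 316, 97, 104, 3875], [374, 323, 18, 27, 111], [339, 352, 37, 14, 82], [446, 352, 29, 14, 178], [472, 353, 88, 67, 3536], [313, 357, 20, 7, 30], [334, 359, 5, 6, 14], [266, 399, 10, 7, 17], [244, 400, 7, 8, 16], [309, 406, 18, 6, 30], [246, 409, 11, 3, 20], [240, 412, 20, 7, 51], [366, 419, 28, 1, 28]]
side 203 [-0.34841015  0.9373354  -0.0035652 ] [ 0.49597298 -0.28471621  0.06391163] [ 0.52123179 -0.35267055  0.0641701 ] [ 0.46998824 -0.2148089   0.06364573]
[[360, 0, 34, 34, 646], [438, 0, 41, 99, 2241], [537, 0, 12, 54, 307], [362, 13, 2, 12, 20], [354, 23, 6, 11, 34], [341, 42, 55, 90, 2249], [525, 55, 15, 63, 170], [555, 65, 5, 24, 77], [392, 128, 57, 46, 836], [556, 132, 4, 28, 50], [323, 146, 113, 54, 1515], [507, 156, 8, 4, 20], [519, 163, 20, 66, 373], [493, 174, 5, 22, 25], [527, 180, 7, 28, 68], [452, 182, 22, 22, 74], [491, 202, 1, 13, 13], [439, 206, 16, 22, 49], [535, 212, 8, 3, 13], [447, 229, 9, 13, 28]]
26.225 [ 0.3592232  -0.29644453  0.20284264]
```

View pics/end.png

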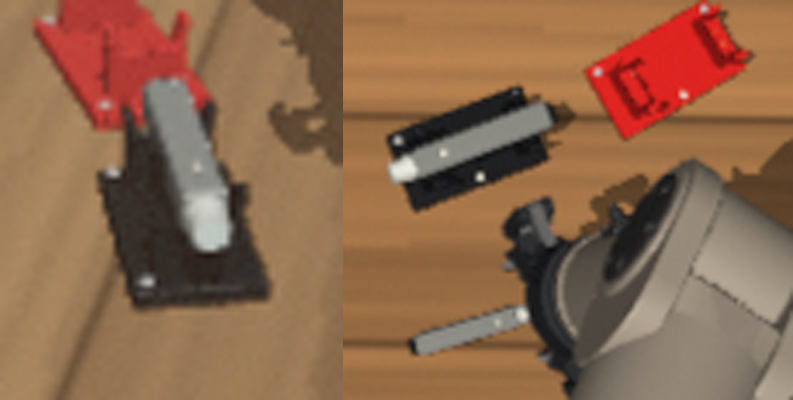

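The lamp lies level in the black dock, nose left at (400,168) in the right crop, and its rear end and direction match the start within about 1 mm. Image differences show only at the arm and its shadow. Handing in.

```bash
python3 -c "
from rig import *
print(job_done())"
```

```text
the job is handed in; nothing more can be done
None
```

The lamp was aimed at the middle of the glass from about 35 mm, within about 1° of the tube's line, and held still for over 3 s. It is back on its dock within about 1 mm of how it lay, set down softly. The grip was about 10 N while carrying, after a brief 23 N on first closing. The job was handed in at about 26 s; the hand-in returned no verdict.

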